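Stopper the stoneware flask

TASK

Close the open white stoneware flask with the wooden stopper that fits its neck: set it in upright until its lip sits flat on the rim, let go of it, and take the gripper away. Let it down rather than dropping it, leave the flask standing where it is, and leave the other, wider stopper alone.

Things in the scene. Friction and masses are not known exactly. Their poses are not given: they have to be found in the camera images.
- flask: White glazed stoneware flask, loose, about 0.7 kg, upright, round about z; origin at the centre of its underside. 130 mm tall; body 98 mm dia. up to z 66, sloping in to a neck 62 mm outside dia. (z 90 to 122), rim 68 mm outside. Open at the top: bore 50 mm dia., flared to 56 at the mouth, hollow down to z 6.
- flask_mouth (a point): Centre of the flask's mouth, level with the rim's top, 130 mm above the flask's origin; z is the flask's axis. A seated stopper's lip rests here.
- narrow_stopper: Turned brown wood stopper, round about z, standing upright on its plug; origin at the centre of the underside. From below: tapered plug 32 mm dia. at the bottom, 44 at the top, z 0 to 36 mm; flat lip 66 mm dia., z 36 to 44; plain cylindrical grip knob 28 mm dia., z 44 to 80. About 90 g. The narrower of the two; fits the neck with 3 mm to spare all round.
- narrow_stopper_lip (a point): Centre of the flat underside of the narrow stopper's lip, 36 mm above its origin; meets the rim of the flask when seated.
- wide_stopper: Turned brown wood stopper, round about z, standing upright on its plug; origin at the centre of the underside. From below: tapered plug 58 mm dia. at the bottom, 68 at the top, z 0 to 36 mm; flat lip 84 mm dia., z 36 to 44; plain cylindrical grip knob 28 mm dia., z 44 to 80. About 160 g. Too wide for the flask's neck; to be left alone.

How it is judged:
On the way, in this order (a step that is already met when the one before it is completed fails the run):
1. the narrow stopper is lifted clear of the table (height (world z) of narrow_stopper above 0.06 m), for 0.1 s.
2. the narrow stopper's lip rests on the rim of the flask (horizontal distance between narrow_stopper_lip and flask_mouth below 0.012 m and z of narrow_stopper_lip in the frame of flask_mouth below 0.006 m), for 0.2 s.
At the end, for the whole second after the job is handed in: The narrow stopper is at rest in the flask's neck, its lip within 6 mm of the rim in height and centred within 12 mm, in line with the flask within 0.15 rad; the flask stands upright (0.15 rad) on the table within 60 mm of where it began; the wide stopper is within 30 mm of where it began (all of step 2 and z of narrow_stopper_lip in the frame of flask_mouth above -0.006 m and angle between the z axis of narrow_stopper and the z axis of flask, either way round below 0.15 rad and angle between flask's own z axis and vertical below 0.15 rad and height (world z) of flask below 0.01 m and distance of flask from where it was at the start of the episode below 0.06 m and distance of wide_stopper from where it was at the start of the episode below 0.03 m and linear speed of narrow_stopper below 0.03 m/s); the robot touches nothing.
It fails at once if the stopper is dropped: it moves faster than 0.6 m/s while the fingers do not touch it (linear speed of narrow_stopper above 0.6 m/s and contact force between the fingers and narrow_stopper below 0.05 N).
It fails at once if the flask is tipped over (more than 0.5 rad) (angle between flask's own z axis and vertical above 0.5 rad).
It fails at once if the wide stopper is moved by more than 30 mm (distance of wide_stopper from where it was at the start of the episode above 0.03 m).
It fails at once if the flask is shifted by more than 60 mm (distance of flask from where it was at the start of the episode above 0.06 m).
It also fails if it takes over 38 s, if anything falls off the work surface, if the arm or the gripper's body presses on something with over 40 N, if the wrist force passes 120 N, or if a joint passes its speed limit or range.

ROBOT

A 6-joint arm with a two-finger parallel gripper is mounted at the origin on a cart in front of the work surface, level with it; the furniture and walls round the work are solid. World frame = base frame: x ahead of the robot, y to its left, z up, the work surface at z = 0. Lengths are in m, angles in rad, forces in N, time in s.
With the tool pointing down it reaches from about 0.225 to 0.875 m from the base axis. Payload 3.4 kg.
Tool frame: the origin (TCP) lies on the centre line of the jaws, within the pads' length; the fingertips stand 22 mm ahead of it and the grasp point (between the pads) lies 3 mm ahead of it; z points along the fingers, y is the line along which they close (so a half turn about z gives the same grasp; the last joint's range is limited). The gripper opens to 85 mm and grips with 20 to 120 N. Pads are 22 mm wide; open, the fingers measure 114 mm over their backs; the gripper's body (76 mm by 85 mm) begins 54 mm behind the grasp point. The pads swing forward as they close: fully open they stand 13 mm farther back than shut.
Start: joints at [1.11, 0.276, 1.505, -0, 1.361, -0.121], TCP at [0.192, 0.542, 0.253] pointing down, gripper open.
Joint ranges: [-2.89, 2.89], [-0.75, 2.08], [0.22, 2.7], [-1.18, 4.32], [0.11, 2.71], [-2.7, 2.7]. Speed limits (rad/s): [2.57, 2.57, 3.14, 3.14, 3.14, 3.14].

INTERFACE

Orientations are given as a unit quaternion [w, x, y, z].
In Python, from rig import manip gives the robot as it stands.
- The arm moves only by the tool inch_along, called after "Call:" by a JSON object that holds its "api" and its "payload", one argument or row to a line. Schema: {"type":"object","properties":{"offsets":{"type":"array","items":{"type":"array","prefixItems":[{"type":"array","items":{"type":"number"},"minItems":3,"maxItems":3},{"type":"number"}],"minItems":2,"maxItems":2},"minItems":1,"maxItems":5},"jaw":{"type":"number"},"force":{"type":"number"},"only":{"type":"string"},"quiet":{"type":"boolean"},"lines":{"type":"string"}},"required":["offsets"],"additionalProperties":false}. offsets is a list of rows, 1 to 5 of them, each written [[dx, dy, dz], turn]: dx, dy, dz in m, then a turn about the tool's z in rad; each row shifts and turns the commanded pose from where the row before left it, along the tool's axes as they then stand; what a row does not reach is not made up. A row lasts 1/12 s, in which the tool goes at most 0.0417 m and 0.125 rad, less where a joint would pass 70% of its speed; a pose out of reach is approached as far as the arm can. jaw is the finger opening in m, set as the call begins (left out keeps the last). The fingers move at their own pace and stop on an object; force is the grip in N (left out, the last holds). Time passes only in rows, so rows that do not move let the fingers close. The tool returns the time, the measured TCP pose, the force, the opening and the grip force at its end. only (a regular expression) keeps the lines of the reply that match it, lines (a string "A,B") keeps lines A to B, and quiet returns only ok. Input that does not fit is refused with a message, and nothing moves.
- manip.get_state(): the state, without advancing time (a new reading comes with each control period).
- manip.get_image(name): name is "scene" or "top" or "wrist"; returns a dict with "img" (400x640x3 uint8, red, green, blue), "camera_matrix" (3x3 intrinsics, pixels), "k1" (the pictures are not rectified: a ray, as slopes to the right and down, at radius r is drawn at 1 + k1 r^2 times it, then the intrinsics apply), "T" (4x4, takes a point from camera to world coordinates); the wrist camera has in their place "hand_eye" (4x4, takes a point from camera to tool coordinates, whose origin is the TCP and whose axes are the flange's). Camera axes: x right, y down, z forward; pixel columns grow to the right and rows downward; lengths in m; the calibration is good to about 2 mm. A picture is of the moment at which its call begins: read the wrist's pose just before it. There is no depth.
- manip.sign_off(): hands the job in; it is judged then, once.
The state is a dict: "clock": time; "qpos": joint angles; "qd": joint speeds; "effort": joint torques, N m; "position": TCP position; "ee_rot": TCP orientation; "contact_force": force on the tool from outside, world axes, zero at the start; "moment": the same for the moment, N m; "width": finger opening in m; "gripper_force": force on a finger pad.
Only numpy, scipy, OpenCV 4.12 (cv2) and the standard library are available. Lean on these libraries where they do the work, as an engineer would, in place of code of your own. Each camera call takes 0.05 s, during which the arm holds its last target. There are 200 camera calls.

## Working session

There is one attempt and no reset: what is moved stays moved. The work goes in short steps, Python scripts to look and compute and a tool call to move; the robot and the scene stay as the last step left them, time stands still between calls to the robot, and variables do not carry over. Pictures are saved under pics/ and viewed, at most 10 in all, crops included, and the job is handed in when it is done.

```bash
ls; mkdir -p pics; python3 - <<'E'
from rig import manip
import cv2,numpy as np
s=manip.get_state();print(s["clock"],s["position"],s["ee_rot"],s["width"])
ims=[]
for n in("scene","top"):
    d=manip.get_image(n);cv2.imwrite(f"pics/{n}0.png",d["img"][:,:,::-1]);np.savez(f"pics/{n}0.npz",**d);print(n,d["camera_matrix"],d["k1"],d["T"])
E
```

```text
pics
rig.py
0.0 [0.19141022 0.54167866 0.25243462] [-2.57533951e-04  1.69057236e-01  9.85605799e-01 -8.90957543e-04] 0.08513543190370347
scene [[379.78411851   0.         319.68974497]
 [  0.         379.78411851 199.29188621]
 [  0.           0.           1.        ]] -0.02605055353039369 [[ 0.8090181  -0.35016939  0.47209228  0.12174855]
 [-0.58738403 -0.5112558   0.6273735  -0.5316319 ]
 [ 0.02167292 -0.78485598 -0.6192991   0.64270816]
 [ 0.          0.          0.          1.        ]]
top [[464.4359744    0.         319.85181118]
 [  0.         464.4359744  195.94662299]
 [  0.           0.           1.        ]] -0.13171126409427727 [[ 0.02654154 -0.98426431  0.17469776  0.37090457]
 [-0.99959368 -0.02794862 -0.00559869 -0.00257563]
 [ 0.01039316 -0.17447818 -0.98460619  1.03074486]
 [ 0.          0.          0.          1.        ]]
```

View pics/scene0.png

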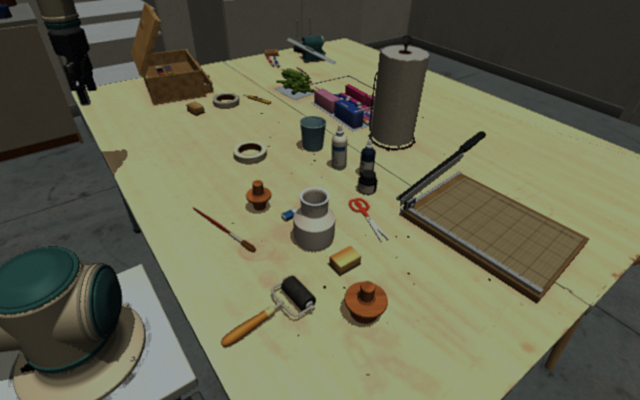

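View pics/top0.png

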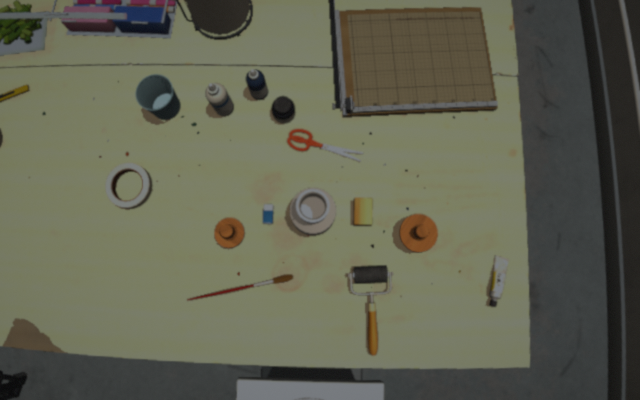

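The top view shows the narrow stopper at about (229,233), the flask mouth at about (314,205) and the wide stopper at about (418,233). The scene view has them at (258,195), (314,197) and (367,302).

```bash
cat > h.py <<'E'
import cv2,numpy as np
from scipy.spatial.transform import Rotation as R
def ray(d,px,T=None):
    K=d["camera_matrix"];T=d["T"] if T is None else T
    u=(np.array(px,float)-K[:2,2])/[K[0,0],K[1,1]];v=u.copy();k=float(d["k1"])
    for _ in range(9): v=u/(1+k*(v@v))
    return T[:3,3],T[:3,:3]@np.r_[v,1]
def onz(d,px,z,T=None):
    o,r=ray(d,px,T);return (o+r*(z-o[2])/r[2])[:2]
def toolT(s):
    T=np.eye(4);q=s["ee_rot"];T[:3,:3]=R.from_quat([q[1],q[2],q[3],q[0]]).as_matrix();T[:3,3]=s["position"];return T
def wood(img):
    h=cv2.cvtColor(np.ascontiguousarray(img),cv2.COLOR_RGB2HSV)
    m=cv2.inRange(h,(3,130,50),(16,255,255))
    return [c for c in cv2.findContours(m,0,cv2.CHAIN_APPROX_NONE)[0] if cv2.contourArea(c)>200]
E
python3 - <<'E'
from h import *
d=np.load("pics/top0.npz");img=d["img"]
for c in wood(img):
    (x,y),r=cv2.minEnclosingCircle(c);print("wood",x,y,r,cv2.contourArea(c),onz(d,(x,y),.042),onz(d,(x+r,y),.042))
s=np.load("pics/scene0.npz")
for c in wood(s["img"]): print("scene",cv2.boundingRect(c))
cr=img[175:260,270:360,::-1]
a=cv2.resize(cr,None,fx=6,fy=6,interpolation=cv2.INTER_CUBIC)
cv2.imwrite("pics/c1.png",a)
E
```

```text
wood 228.6896514892578 232.48275756835938 14.996136665344238 648.0 [0.46139444 0.18477526] [0.46240735 0.15248978]
wood 417.9375 232.625 19.154590606689453 1074.5 [ 0.47221247 -0.22128227] [ 0.4731611  -0.26324978]
wood 304.3240051269531 141.16400146484375 17.3631534576416 443.0 [0.66838833 0.0294052 ] [ 0.66950986 -0.00898989]
scene (222, 311, 46, 36)
scene (344, 281, 44, 37)
scene (349, 198, 21, 19)
scene (246, 188, 25, 15)
```

View pics/c1.png

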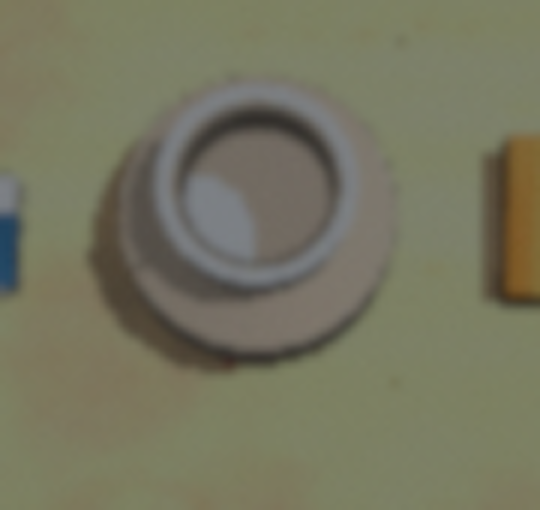

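The zoomed crop shows the rim ring centred at crop (255,183), which is about (312.1,205.1) in the full top image. I'm moving over the narrow stopper now, and will refine both positions with the wrist camera.

```bash
python3 -c "
from h import *
d=np.load('pics/top0.npz');print(onz(d,(312.1,205.1),.13))"
```

```text
[0.51205191 0.00702769]
```

Call:
{"api": "inch_along", "payload": {
  "offsets": [
    [[-0.034, -0.0225, 0], 0],
    [[-0.034, -0.0225, 0], 0],
    [[-0.034, -0.0225, 0], 0],
    [[-0.034, -0.0225, 0], 0],
    [[-0.034, -0.0225, 0], 0]
  ],
  "jaw": 0.085
}}

```text
clock: 0.52
position: [0.3148, 0.3777, 0.2529]
ee_rot: [-0.0, 0.169, 0.986, -0.0]
contact_force: [0.9, 0.7, 0.3]
width: 0.0848
gripper_force: 0.0
```

Call:
{"api": "inch_along", "payload": {
  "offsets": [
    [[-0.034, -0.0225, 0], 0],
    [[-0.034, -0.0225, 0], 0],
    [[-0.034, -0.0225, 0], 0],
    [[-0.034, -0.0225, 0], 0],
    [[0, 0, 0], 0]
  ]
}}

```text
clock: 0.93
position: [0.4169, 0.2436, 0.253]
ee_rot: [0.002, 0.173, 0.985, -0.002]
contact_force: [-0.2, 0.4, -0.0]
width: 0.085
gripper_force: 0.0
```

```bash
cat > look.py <<'E'
import sys
from rig import manip
from h import *
s=manip.get_state();d=manip.get_image("wrist");n=sys.argv[1]
T=toolT(s)@d["hand_eye"]
np.savez(f"pics/{n}.npz",Tw=T,Tt=toolT(s),**d);cv2.imwrite(f"pics/{n}.png",d["img"][:,:,::-1])
print(s["clock"],s["position"],toolT(s)[:3,:3].round(3).tolist())
for c in wood(d["img"]):
    (x,y),r=cv2.minEnclosingCircle(c);print("wood",x,y,r,onz(d,(x,y),.042,T),onz(d,(x+r,y),.042,T))
E
python3 look.py w1
```

```text
0.9333 [0.41690392 0.24363788 0.25302471] [[-0.94, 0.34, 0.003], [0.34, 0.94, -0.004], [-0.004, -0.003, -1.0]]
wood 22.33132553100586 323.3313293457031 29.53631591796875 [ 0.47086811 -0.21483445] [ 0.48457642 -0.17310118]
wood 283.0 230.1764678955078 26.333402633666992 [0.46313618 0.18193786] [0.47386372 0.21171704]
wood 263.5 119.5 61.502132415771484 [0.33676864 0.21002395] [0.35932008 0.27210042]
```

View pics/w1.png

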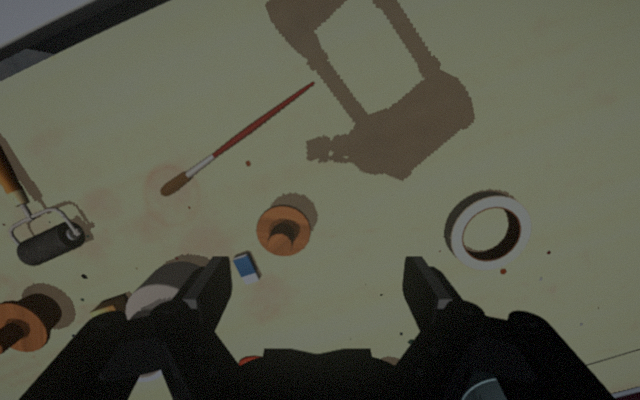

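The wrist view shows the narrow stopper at (283,230) and the wide one at the left edge, (22,323). The narrow stopper's position agrees with the top view to about 3 mm. Next I centre over it and come partway down.

Call:
{"api": "inch_along", "payload": {
  "offsets": [
    [[-0.0316, -0.0206, 0], 0],
    [[-0.0316, -0.0206, 0], 0],
    [[0, 0, 0.035], 0],
    [[0, 0, 0.035], 0],
    [[0, 0, 0], 0]
  ]
}}

```text
clock: 1.4
position: [0.4534, 0.1886, 0.1775]
ee_rot: [-0.007, 0.169, 0.986, -0.002]
contact_force: [-1.2, -0.2, -0.1]
width: 0.0849
gripper_force: 0.0
```

```bash
python3 look.py w2
```

```text
1.4 [0.45342095 0.18860576 0.17747321] [[-0.943, 0.334, -0.014], [0.334, 0.943, -0.003], [0.012, -0.007, -1.0]]
wood 315.8676452636719 211.5 35.1749153137207 [0.46374702 0.18194773] [0.47434129 0.21204656]
wood 291.5 63.5 83.11748504638672 [0.34078635 0.2051483 ] [0.36280571 0.26729   ]
```

View pics/w2.png

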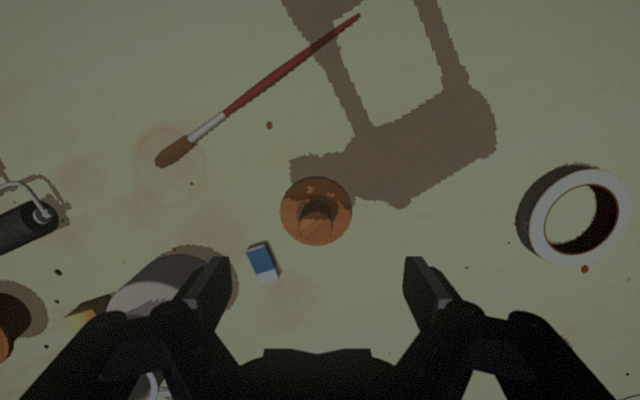

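The stopper is at (316,211) in the wrist view, at x,y (0.4637, 0.1819). I correct sideways and then go down.

Call:
{"api": "inch_along", "payload": {
  "offsets": [
    [[-0.011, -0.002, 0], 0],
    [[0, 0, 0.032], 0],
    [[0, 0, 0.032], 0],
    [[0, 0, 0], 0],
    [[0, 0, 0], 0]
  ]
}}

```text
clock: 1.87
position: [0.4688, 0.1843, 0.1202]
ee_rot: [0.0, 0.169, 0.986, 0.0]
contact_force: [0.3, 0.6, 0.3]
width: 0.0849
gripper_force: 0.0
```

Call:
{"api": "inch_along", "payload": {
  "offsets": [
    [[0.0045, -0.004, 0], 0],
    [[0, 0, 0.024], 0],
    [[0, 0, 0.024], 0],
    [[0, 0, 0], 0],
    [[0, 0, 0], 0]
  ]
}}

```text
clock: 2.28
position: [0.4631, 0.1817, 0.0726]
ee_rot: [0.0, 0.169, 0.986, 0.0]
contact_force: [0.5, -0.4, 0.2]
width: 0.0848
gripper_force: 0.0
```

```bash
python3 look.py w3
```

```text
2.2833 [0.46306959 0.18173321 0.0726482 ] [[-0.943, 0.333, 0.001], [0.333, 0.943, 0.0], [-0.001, 0.001, -1.0]]
wood 319.1501159667969 253.7140350341797 59.35451889038086 [0.46558019 0.18123564] [0.47676619 0.21270863]
wood 94.0 151.0 30.47960090637207 [0.37261637 0.09178323] [0.37805439 0.10681525]
wood 232.5 45.5 76.5017318725586 [0.35248353 0.17875976] [0.36435548 0.21187178]
```

View pics/w3.png

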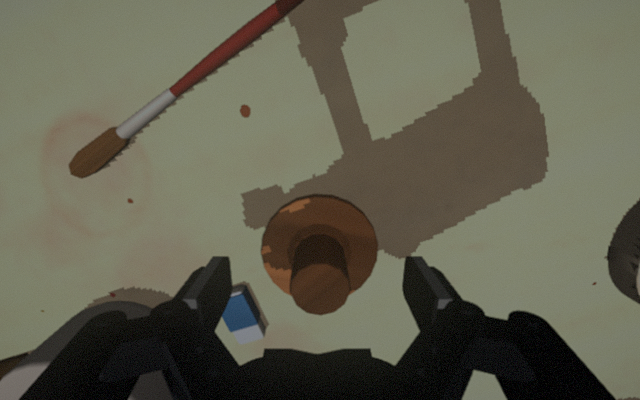

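The knob stands between the pads, with its axis at column 320. Closing.

Call:
{"api": "inch_along", "payload": {
  "offsets": [
    [[0, 0, 0], 0],
    [[0, 0, 0], 0],
    [[0, 0, 0], 0],
    [[0, 0, 0], 0],
    [[0, 0, 0], 0]
  ],
  "jaw": 0.0,
  "force": 50
}}

```text
clock: 2.75
position: [0.4631, 0.1817, 0.0719]
ee_rot: [0.001, 0.169, 0.986, 0.0]
contact_force: [-0.7, -0.1, 6.8]
width: 0.0261
gripper_force: 48.7
```

Call:
{"api": "inch_along", "payload": {
  "offsets": [
    [[0, 0, 0], 0],
    [[0, 0, 0], 0],
    [[0, 0, 0], 0]
  ]
}}

```text
clock: 3.0
position: [0.4631, 0.1816, 0.0719]
ee_rot: [0.0, 0.169, 0.986, 0.0]
contact_force: [-1.0, -0.2, 6.1]
width: 0.0266
gripper_force: 48.9
```

Call:
{"api": "inch_along", "payload": {
  "offsets": [
    [[0, 0, -0.02], 0],
    [[0, 0, -0.035], 0],
    [[0, 0, -0.035], 0],
    [[0, 0, -0.035], 0],
    [[0, 0, -0.035], 0]
  ]
}}

```text
clock: 3.42
position: [0.462, 0.1813, 0.2325]
ee_rot: [-0.001, 0.169, 0.986, -0.0]
contact_force: [1.1, 0.1, -0.0]
width: 0.0265
gripper_force: 49.5
```

Call:
{"api": "inch_along", "payload": {
  "offsets": [
    [[0, 0, -0.015], 0],
    [[0, 0, 0], 0],
    [[0, 0, 0], 0]
  ]
}}

```text
clock: 3.67
position: [0.4626, 0.1815, 0.2464]
ee_rot: [0.0, 0.169, 0.986, 0.0]
contact_force: [-0.6, -0.0, -1.4]
width: 0.0264
gripper_force: 49.5
```

```bash
python3 look.py w4; python3 - <<'E'
from rig import manip
import cv2,numpy as np
for n in("scene","top"):
    d=manip.get_image(n);np.savez(f"pics/{n}1.npz",**d);cv2.imwrite(f"pics/{n}1.png",d["img"][:,:,::-1])
E
```

```text
3.6667 [0.46260328 0.18149971 0.24636422] [[-0.943, 0.333, 0.001], [0.333, 0.943, 0.0], [-0.001, 0.001, -1.0]]
wood 316.5751647949219 290.0660705566406 29.835731506347656 [0.59637711 0.13279716] [0.60897901 0.1682477 ]
wood 27.5 288.5 33.71211624145508 [ 0.47228116 -0.22103601] [ 0.48689232 -0.17733204]
wood 317.633544921875 249.4543914794922 57.01066589355469 [0.54351174 0.15289126] [0.56648191 0.21751707]
wood 13.5 111.0 29.296003341674805 [ 0.28174894 -0.10075804] [ 0.29332269 -0.06979129]
wood 278.5 72.0 45.40108871459961 [0.34454947 0.18133669] [0.3598892  0.22448335]
```

View pics/w4.png

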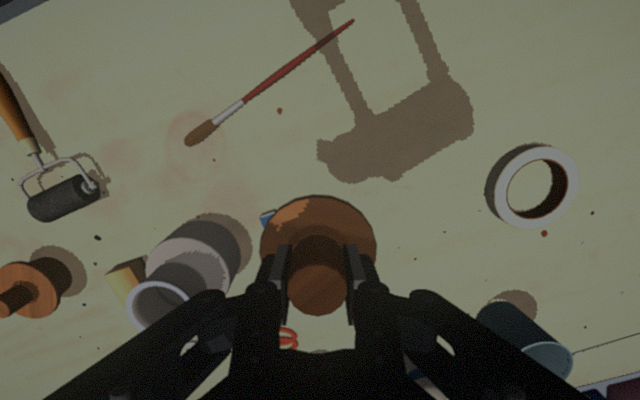

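The stopper is held straight, its lip centred at about (319,250). Next I work out the lip centre in tool axes, and move just past the flask so the wrist camera sees the mouth clear of the fingers.

Call:
{"api": "inch_along", "payload": {
  "offsets": [
    [[-0.029, -0.021, 0], 0],
    [[-0.029, -0.021, 0], 0],
    [[-0.029, -0.021, 0], 0],
    [[-0.029, -0.021, 0], 0],
    [[-0.029, -0.021, 0], 0]
  ]
}}

```text
clock: 4.23
position: [0.5642, 0.0329, 0.2441]
ee_rot: [-0.002, 0.169, 0.986, -0.0]
contact_force: [1.0, 1.1, -0.8]
width: 0.0263
gripper_force: 49.6
```

Call:
{"api": "inch_along", "payload": {
  "offsets": [
    [[-0.029, -0.021, 0], 0],
    [[-0.029, -0.021, 0], 0],
    [[0, 0, 0], 0],
    [[0, 0, 0], 0],
    [[0, 0, 0], 0]
  ]
}}

```text
clock: 4.65
position: [0.604, -0.0245, 0.2442]
ee_rot: [-0.002, 0.169, 0.986, 0.0]
contact_force: [0.2, -0.2, -0.4]
width: 0.0265
gripper_force: 49.5
```

```bash
python3 look.py w5
cat > lip.py <<'E'
import sys
from h import *
from scipy.optimize import least_squares
for n in sys.argv[1:]:
    d=np.load(f"pics/{n}.npz");Tt=d["Tt"];zl=Tt[2,3]-.028
    cs=[c[:,0] for c in wood(d["img"]) if cv2.contourArea(c)>3000]
    P=[]
    for c in cs:
        c=c[(c[:,1]<262)&(c[:,1]>185)&(abs(c[:,0]-320)<70)]
        c=c[(np.hypot(c[:,0]-319,c[:,1]-250)>50)]
        P+=[np.r_[onz(d,p,zl,d["Tw"]),zl] for p in c]
    P=np.array(P);f=lambda p:np.hypot(P[:,0]-p[0],P[:,1]-p[1])-p[2]
    s=least_squares(f,[*P.mean(0)[:2],.033],loss="soft_l1",f_scale=.001)
    c=np.linalg.inv(Tt)@np.r_[s.x[:2],zl,1];print(n,len(P),"r",s.x[2],"tool",c[:3],"world",s.x[:2],"rms",np.std(s.fun))
E
python3 lip.py w3 w4 w5
```

```text
4.65 [ 0.60403851 -0.02452609  0.24420539] [[-0.943, 0.334, -0.004], [0.334, 0.943, 0.001], [0.005, -0.0, -1.0]]
wood 316.5 289.73077392578125 29.80742073059082 [ 0.73443405 -0.07236819] [ 0.74691685 -0.03728616]
wood 337.5 223.5 70.23185729980469 [ 0.6591814  -0.01979033] [0.68654552 0.05712807]
wood 101.22268676757812 130.22268676757812 42.32475662231445 [ 0.47358641 -0.22441691] [ 0.48945841 -0.18093522]
w3 212 r 0.031104502806343956 tool [0.0005478  0.00047415 0.02799986] world [0.46273904 0.18237179] rms 0.00041604730142167983
w4 233 r 0.030517587693191083 tool [ 0.00086904 -0.00059558  0.02799913] world [0.4616076  0.18123494] rms 0.0007951549134279236
w5 213 r 0.030898434806965296 tool [0.00073952 0.00047571 0.02800363] world [ 0.60337826 -0.02379105] rms 0.003988807645034815
```

View pics/w5.png

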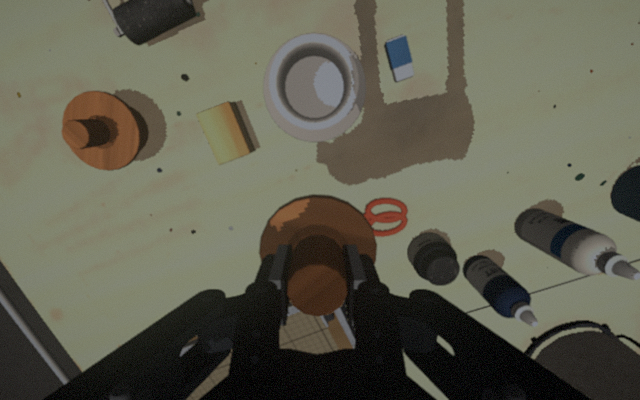

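The wrist view now shows the flask clear, with its mouth around (315,80). I crop it for an exact rim fit, next to the scene camera's view of the same rim.

```bash
python3 - <<'E'
from h import *
a=np.load("pics/w5.npz")["img"][25:150,255:370];b=np.load("pics/scene0.npz")["img"][180:220,290:340]
A=cv2.resize(a,None,fx=4,fy=4,interpolation=2);B=cv2.resize(b,None,fx=6,fy=6,interpolation=2)
c=np.zeros((500,770,3),np.uint8);c[:500,:460]=A;c[:240,470:]=B
c=np.clip(c*1.5,0,255).astype(np.uint8)
cv2.imwrite("pics/c2.png",c[:,:,::-1])
g=cv2.GaussianBlur(cv2.cvtColor(A,cv2.COLOR_RGB2GRAY),(0,0),2)
for lo,hi in((90,130),(130,180),(180,220)):
    h=cv2.HoughCircles(g,cv2.HOUGH_GRADIENT,1.5,5,param1=60,param2=30,minRadius=lo,maxRadius=hi)
    if h is not None: print(lo,[(x/4+255-.4,y/4+25-.4,r/4) for x,y,r in h[0][:3]])
E
```

```text
90 [(np.float32(313.6625), np.float32(84.4125), np.float32(28.95)), (np.float32(311.4125), np.float32(86.6625), np.float32(31.8)), (np.float32(314.7875), np.float32(85.5375), np.float32(30.0375))]
130 [(np.float32(309.1625), np.float32(87.0375), np.float32(33.9625)), (np.float32(320.4125), np.float32(90.0375), np.float32(37.2625))]
```

View pics/c2.png

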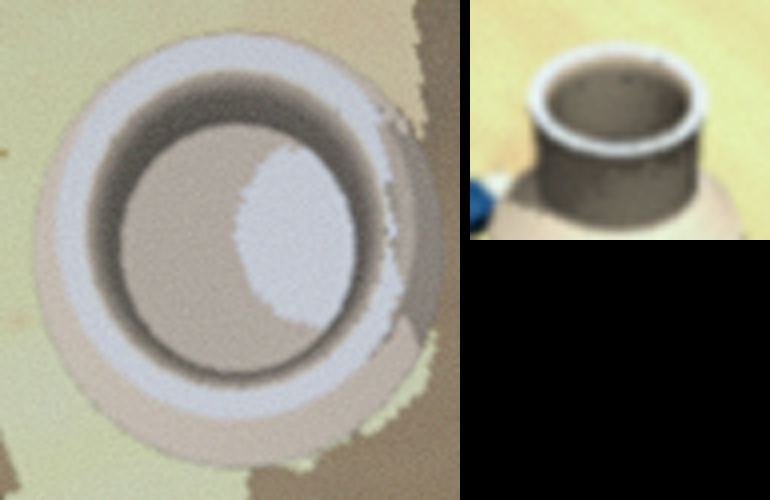

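In the left crop the rim's outer edge runs from x 57 to 405 and y 35 to 418, and its inner edge from x 88 to 385 and y 72 to 388. In the scene crop the outer rim runs from x 528 to 706 and y 42 to 157.

```bash
python3 - <<'E'
from h import *
def ctr(d,T,e,f,ox,oy,x0=0):
    l,r,t,b=e;p=lambda x,y:onz(d,((x-x0)/f+ox-.4,y/f+oy-.4),.130,T)
    cx,cy=(l+r)/2,(t+b)/2
    L,Rr,Tp,B=p(l,cy),p(r,cy),p(cx,t),p(cx,b)
    print((L+Rr)/2,(Tp+B)/2,np.linalg.norm(L-Rr),np.linalg.norm(Tp-B))
w=np.load("pics/w5.npz");s=np.load("pics/scene0.npz");t=np.load("pics/top0.npz")
ctr(w,w["Tw"],(57,405,35,418),4,255,25);ctr(w,w["Tw"],(88,385,72,388),4,255,25)
ctr(s,s["T"],(528,706,42,157),6,290,180,470)
ctr(t,t["T"],(155,355,82,285),6,270,175)
E
```

```text
[0.51260213 0.00337882] [0.51386632 0.0029288 ] 0.06406263863320492 0.06623190985408997
[0.5135238  0.00412675] [0.51438858 0.00381972] 0.05470653921877603 0.05468331960539724
[0.50895439 0.0036354 ] [0.50956149 0.00456801] 0.06532448338615791 0.06889103790904251
[0.51188346 0.00701812] [0.51209287 0.00703156] 0.06543039818239275 0.0672226824706871
```

After correcting the top camera's bias, seen on the stopper, the top and wrist views agree: mouth at (0.5135, 0.0039). Moving over it.

Call:
{"api": "inch_along", "payload": {
  "offsets": [
    [[0.03, -0.001, 0], 0],
    [[0.03, -0.001, 0], 0],
    [[0.03, -0.001, 0], 0],
    [[0, 0, 0], 0],
    [[0, 0, 0], 0]
  ]
}}

```text
clock: 5.12
position: [0.517, 0.0041, 0.2466]
ee_rot: [-0.0, 0.168, 0.986, 0.0]
contact_force: [0.6, -0.4, -0.6]
width: 0.0267
gripper_force: 49.6
```

Call:
{"api": "inch_along", "payload": {
  "offsets": [
    [[0, 0, 0], 0],
    [[0, 0, 0], 0]
  ]
}}

```text
clock: 5.28
position: [0.52, 0.0027, 0.2465]
ee_rot: [0.001, 0.169, 0.986, 0.0]
contact_force: [0.3, 0.6, -0.9]
width: 0.0264
gripper_force: 49.6
```

Call:
{"api": "inch_along", "payload": {
  "offsets": [
    [[0.0065, -0.001, 0], 0],
    [[0, 0, 0.02], 0],
    [[0, 0, 0], 0],
    [[0, 0, 0], 0],
    [[0, 0, 0], 0]
  ]
}}

```text
clock: 5.7
position: [0.5131, 0.0035, 0.2265]
ee_rot: [-0.0, 0.169, 0.986, 0.0]
contact_force: [0.5, 0.3, -1.3]
width: 0.0264
gripper_force: 49.6
```

Call:
{"api": "inch_along", "payload": {
  "offsets": [
    [[0, 0, 0.015], 0],
    [[0, 0, 0.015], 0],
    [[0, 0, 0.01], 0],
    [[0, 0, 0], 0],
    [[0, 0, 0], 0]
  ]
}}

```text
clock: 6.12
position: [0.5128, 0.0036, 0.1863]
ee_rot: [-0.0, 0.169, 0.986, 0.0]
contact_force: [1.8, -0.0, -0.5]
width: 0.0261
gripper_force: 49.6
```

```bash
python3 - <<'E'
from rig import manip
import cv2,numpy as np
d=manip.get_image("scene");np.savez("pics/scene2.npz",**d)
a=d["img"][130:230,260:370]
c=np.clip(cv2.resize(a,None,fx=6,fy=6,interpolation=2)*1.4,0,255).astype(np.uint8)
cv2.imwrite("pics/c3.png",c[:,:,::-1])
from h import wood
for k in wood(d["img"]): print(cv2.boundingRect(k))
E
```

```text
(222, 311, 46, 36)
(344, 281, 44, 37)
(349, 198, 21, 18)
(301, 179, 29, 16)
```

No side load to speak of. I keep lowering in small steps.

Call:
{"api": "inch_along", "payload": {
  "offsets": [
    [[0, 0, 0.006], 0],
    [[0, 0, 0.005], 0],
    [[0, 0, 0], 0],
    [[0, 0, 0], 0]
  ]
}}

```text
clock: 6.5
position: [0.5125, 0.0037, 0.1751]
ee_rot: [-0.0, 0.169, 0.986, 0.0]
contact_force: [0.6, -0.1, -1.5]
width: 0.0266
gripper_force: 49.6
```

View pics/c3.png

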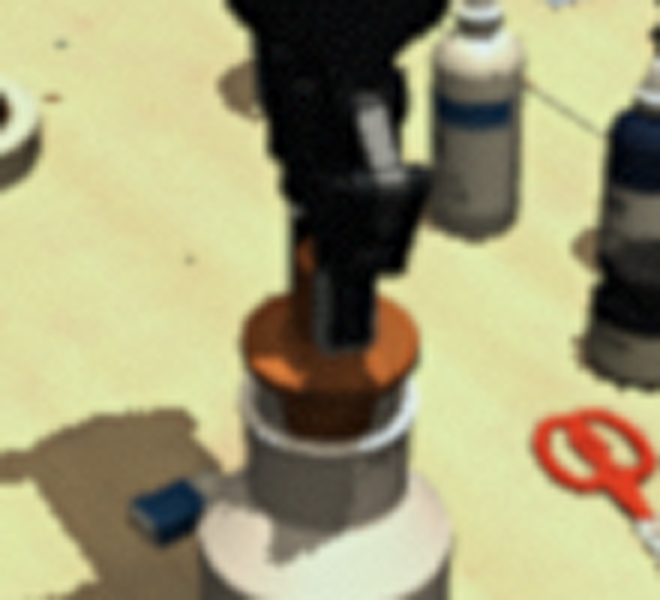

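The plug is entering the mouth. Lip centre is at crop x ≈ 330 and rim centre at ≈ 329, so they line up. I lower the last 9 mm.

Call:
{"api": "inch_along", "payload": {
  "offsets": [
    [[0, 0, 0.004], 0],
    [[0, 0, 0.003], 0],
    [[0, 0, 0], 0],
    [[0, 0, 0], 0]
  ]
}}

```text
clock: 6.83
position: [0.5126, 0.0037, 0.168]
ee_rot: [-0.0, 0.169, 0.986, 0.0]
contact_force: [0.4, -0.1, -0.0]
width: 0.0266
gripper_force: 49.6
```

Call:
{"api": "inch_along", "payload": {
  "offsets": [
    [[0, 0, 0.002], 0],
    [[0, 0, 0], 0],
    [[0, 0, 0], 0]
  ]
}}

```text
clock: 7.08
position: [0.5128, 0.0036, 0.1663]
ee_rot: [0.0, 0.169, 0.986, 0.0]
contact_force: [-0.1, -0.2, -0.8]
width: 0.0268
gripper_force: 49.6
```

Call:
{"api": "inch_along", "payload": {
  "offsets": [
    [[0, 0, 0.001], 0],
    [[0, 0, 0], 0],
    [[0, 0, 0], 0]
  ]
}}

```text
clock: 7.33
position: [0.5129, 0.0037, 0.1661]
ee_rot: [0.0, 0.169, 0.986, 0.0]
contact_force: [-1.6, 0.1, 6.4]
width: 0.0263
gripper_force: 50.1
```

Call:
{"api": "inch_along", "payload": {
  "offsets": [
    [[0, 0, 0.001], 0],
    [[0, 0, 0], 0],
    [[0, 0, 0], 0]
  ]
}}

```text
clock: 7.58
position: [0.5129, 0.0037, 0.166]
ee_rot: [0.001, 0.169, 0.986, 0.0]
contact_force: [-2.3, 1.2, 10.7]
width: 0.0261
gripper_force: 50.6
```

It seated at the expected height with 10 N of contact. Releasing and backing off.

Call:
{"api": "inch_along", "payload": {
  "offsets": [
    [[0, 0, -0.001], 0],
    [[0, 0, 0], 0],
    [[0, 0, 0], 0],
    [[0, 0, 0], 0],
    [[0, 0, 0], 0]
  ],
  "jaw": 0.07
}}

```text
clock: 8.0
position: [0.5126, 0.0037, 0.1649]
ee_rot: [-0.0, 0.169, 0.986, 0.0]
contact_force: [-0.8, 0.9, 0.6]
width: 0.0701
gripper_force: 0.0
```

Call:
{"api": "inch_along", "payload": {
  "offsets": [
    [[0, 0, 0], 0],
    [[0, 0, 0], 0],
    [[0, 0, -0.015], 0],
    [[0, 0, -0.03], 0],
    [[0, 0, -0.04], 0]
  ]
}}

```text
clock: 8.42
position: [0.5107, 0.0039, 0.2484]
ee_rot: [-0.004, 0.169, 0.986, -0.0]
contact_force: [1.1, 0.1, 0.3]
width: 0.0705
gripper_force: 0.0
```

Call:
{"api": "inch_along", "payload": {
  "offsets": [
    [[0, 0, -0.04], 0],
    [[0.03, 0, 0], 0],
    [[0.04, 0, 0], 0],
    [[0, 0, 0], 0],
    [[0, 0, 0], 0]
  ]
}}

```text
clock: 8.83
position: [0.4448, 0.0276, 0.2906]
ee_rot: [0.0, 0.169, 0.986, 0.0]
contact_force: [0.9, -0.5, -0.5]
width: 0.0698
gripper_force: 0.0
```

```bash
python3 - <<'E'
from rig import manip
import cv2,numpy as np
from h import *
d=manip.get_image("scene");t=manip.get_image("top")
for k in wood(d["img"]): print(cv2.boundingRect(k))
for k in wood(t["img"]): (x,y),r=cv2.minEnclosingCircle(k);print(x,y,r,onz(t,(x,y),.17))
c=cv2.resize(d["img"][150:260,260:370],None,fx=5,fy=5,interpolation=2)
cv2.imwrite("pics/c4.png",c[:,:,::-1])
E
```

```text
(222, 311, 46, 36)
(344, 281, 44, 37)
(349, 198, 21, 18)
(300, 186, 29, 18)
417.98492431640625 232.52294921875 19.13779067993164 [ 0.45929138 -0.1930604 ]
304.3240051269531 141.16400146484375 17.3631534576416 [0.62987696 0.02526505]
```

View pics/c4.png

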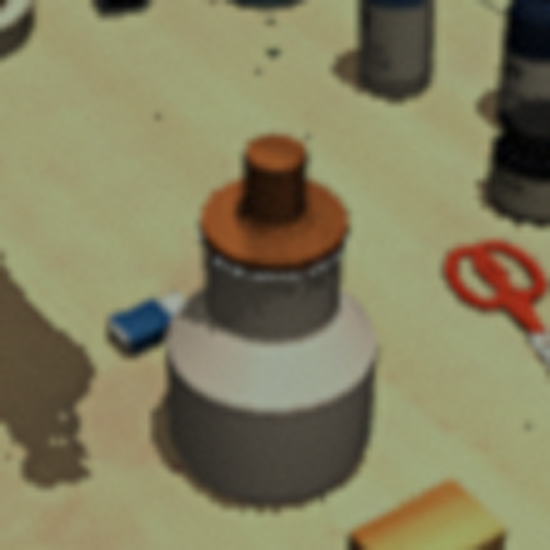

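The stopper sits flat and upright on the flask, lip centred at crop (275,225). The wide stopper hasn't moved, and the gripper is clear.

```bash
python3 -c "
from rig import manip
print(manip.sign_off())"
```

```text
the job is handed in; nothing more can be done
None
```

The narrow stopper is seated upright in the flask, released, with the gripper clear and the wide stopper unmoved, and the job was handed in at about 9 s with no verdict printed; I viewed 11 pictures, one over the limit of 10.

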